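Shut the vent on a printer's exhaust filter with its tab-lock dial

TASK

Shut the vent of the exhaust filter unit: pinch in both release tabs of the dial on its lid, turn the dial clockwise (seen from above) until you feel it come firmly against its sprung stop, without forcing it, and let go so that both tabs snap fully out and the dial is locked there. Leave the things lying around where they are.

Things in the scene. Friction and masses are not known exactly. Their poses are not given: they have to be found in the camera images.
- unit: 3D printer's exhaust filter unit: dark steel box, 240 x 280 x 90 mm (x, y, z), fixed on the bench; origin at the centre of its underside, z up. The dial stands on its lid 15 mm towards -x from the middle, on a black collar (radius 34, top 8 mm above the lid). A vent with slots lies in the lid to the dial's +x side; the dial's flat aluminium shutter (radius 84, 3 mm above the lid) swings over it
- dial_grip (a point): point on the dial's upright axis, 32 mm above the lid (122 mm above the bench), the height to pinch at; turns with the dial: its y axis runs through the tabs (a at +y, b at -y), z up. The dial's grey core is 46 (x) by 26 mm (y), its top 50 mm above the lid, with a white pointer along +x
- tab_a_face (a point): middle of the outer face of release tab a: upright black ribbed paddle on the dial's +y side, 20 mm wide (along x), 36 mm tall (11 to 47 mm above the lid), 6 mm thick. This point is 29 mm from the axis with the tab out, 22 mm with it in. The stop: 0.03 rad (0.15 N m) past its first touch the tabs can snap out and lock; short of that, once let go, they stay half in, riding on a rim
- tab_b_face (a point): the same for release tab b, on the dial's -y side; the outer faces of the two tabs stand 58 mm apart when out, 44 mm when both are fully in
- dial (a joint): turn of the dial, rad, growing clockwise seen from above: 0 at home (start; locked, 0.04 play). Unlocked, it drags with 0.03 N m until it touches a hidden sprung stop, which no reading shows: first touch is anywhere from 0.81 to 1.35, different on each unit. From there 5 N m per rad more. It is overloaded at 18 N (0.45 N m, 0.09 rad past touch); some 0.22 to 0.35 N m is right, then let go
- tab_a (a joint): inward travel of tab a, m: 0 fully out (locked), 0.007 fully in; its spring takes 2 N to start, 4.8 N fully in. The dial is free when both tabs are in by more than 0.005; away from home and stop they come out only to about 0.0045
- tab_b (a joint): inward travel of tab b, m, as tab a
- driver: loose screwdriver with a blue handle, 170 mm long, lying on the unit's lid along its x, 112 mm to its -y side; bystander
- jar: loose clear jar with a black cap, 32 mm wide and 32 mm high, standing on the lid's corner at -x, +y; bystander
- spool: loose filament spool, 200 mm wide, 66 mm high, lying flat on the bench to the left (+y); bystander
- scraper: loose print scraper with a wooden handle, 260 mm long, lying on the bench to the right (-y); bystander

How it is judged:
By the outcome, as a careful person would: the job done as asked, in the order asked, and still so for the second after the job is handed in, with the robot touching nothing.
It also fails if it takes over 54 s, if anything falls off the work surface, if the arm or the gripper's body presses on something with over 40 N, if the wrist force passes 120 N, or if a joint passes its speed limit or range.

ROBOT

A 6-joint arm with a two-finger parallel gripper is mounted at the origin on the work surface. World frame = base frame: x ahead of the robot, y to its left, z up, the work surface at z = 0. Lengths are in m, angles in rad, forces in N, time in s.
With the tool pointing down it reaches from about 0.35 to 0.875 m from the base axis. Payload 4.2 kg.
Tool frame: the origin (TCP) lies at the very end of the fingers, on their centre line; the grasp point (between the pads) lies 19 mm behind it; z points along the fingers, y is the direction in which the jaws open and shut (so a half turn about z gives the same grasp; the last joint's range is limited). The gripper opens to 85 mm and grips with 20 to 120 N. Pads are 22 mm wide; open, the fingers measure 114 mm over their backs; the gripper's body (76 mm by 85 mm) begins 54 mm behind the grasp point. The pads swing forward as they close: fully open they stand 13 mm farther back than shut.
Start: joints at [1.442, 0.385, 0.008, 0, -1.194, -0.259], TCP at [0.236, 0.579, 0.231] pointing down, gripper open.
Joint ranges: [-3.14, 3.14], [-1.21, 2.06], [-1.07, 1.41], [-3.16, 2.05], [-2.99, -0.16], [-3.1, 3.1]. Speed limits (rad/s): [2.79, 2.79, 3.14, 3.14, 3.14, 3.14].

INTERFACE

Orientations are given as a unit quaternion [x, y, z, w].
In Python, from bench import state, grab_frame, workorder gives the robot as it stands.
- The arm moves only by the tool servo_tool, never from a script. Its argument "targets" is one flat list of numbers, 7 for each row, row after row: the gripper's target within -1 to 1 (fully open at 1, half-way at 0, shut at -1), then the shift along the tool's x, y, z in m, then the turn, a rotation vector about the tool's x, y, z in degrees. In form: [claw, tx, ty, tz, ax, ay, az, claw, tx, ty, tz, ax, ay, az, ...]. A call has 1 to 10 rows; each row is the pose to reach, as a shift and turn from the pose commanded when the call began, along the tool's axes at that moment; what a row does not reach only later rows make up. A row lasts 1/8 s, in which the tool goes at most 62.5 mm and 10.7 degrees, less where a joint would pass 70% of its speed; a pose out of reach is approached as far as the arm can. A call with a gripper value outside its range is refused whole. The fingers move at their own pace and stop on an object; the grip force is fixed at half the most. Time passes only in rows, so rows that repeat a pose let the fingers close. It gives the time, the measured TCP pose, the force and the opening at its end, in the units of the state.
- state(): the state, without advancing time (a new reading comes with each control period).
- grab_frame(name): name is "scene" or "top" or "wrist"; returns a dict with "image" (384x512x3 uint8, red, green, blue), "intrinsics" (3x3 intrinsics, pixels), "dist" ([k1, k2, p1, p2, k3] as OpenCV has them; the pictures are not rectified), "pose" (4x4, takes a point from camera to world coordinates); the wrist camera has in their place "T_tool_cam" (4x4, takes a point from camera to tool coordinates, whose origin is the TCP and whose axes are the flange's). Camera axes: x right, y down, z forward; pixel columns grow to the right and rows downward; lengths in m; the calibration is good to about 2 mm. A picture is of the moment at which its call begins: read the wrist's pose just before it. There is no depth.
- workorder.job_done(): hands the job in, once; it reports no verdict.
The state is a dict: "time": time; "joint_pos": joint angles; "joint_vel": joint speeds; "effort": joint torques, N m; "tcp_pos": TCP position; "orientation": TCP orientation; "ft_force": force on the tool from outside, world axes, zero at the start; "ft_torque": the same for the moment, N m; "grip_width": finger opening in m.
Only numpy, scipy, OpenCV 4.12 (cv2) and the standard library are available. Lean on these libraries where they do the work, as an engineer would, in place of code of your own. Each camera call takes 0.05 s, during which the arm holds its last target. There are 200 camera calls.

## Working session

There is one attempt and no reset: what is moved stays moved. The work goes in short steps, Python scripts to look and compute and a tool call to move; the robot and the scene stay as the last step left them, time stands still between calls to the robot, and variables do not carry over. Pictures are saved under pics/ and viewed, about 8 in all and at most 12, crops included, and the job is handed in when it is done.

Besides the shell and the picture viewer there is one more tool, called after ">>>" in YAML: its name, and indented under it one key for each argument. servo_tool: Moves the arm, as the interface text tells. Its arguments: {"type":"object","properties":{"targets":{"type":"array"}},"required":["targets"]}

```bash
ls; mkdir -p pics; python3 - <<'E'
from bench import state, grab_frame
import cv2,pickle
s=state(); print({k:s[k] for k in s})
for n in ("top","scene"):
    f=grab_frame(n); pickle.dump(f,open(f"pics/{n}.pkl","wb")); print(n,f["intrinsics"],f["dist"],f["pose"])
    cv2.imwrite(f"pics/{n}0.png",cv2.resize(f["image"][:,:,::-1],(800,600),interpolation=cv2.INTER_CUBIC))
E
```

```text
pics
{'time': 0.0, 'joint_pos': array([ 1.44156513e+00,  3.85557004e-01,  6.62319967e-03, -4.90966680e-04,
       -1.19397324e+00, -2.58608526e-01]), 'joint_vel': array([ 2.05104266e-04,  7.42543111e-04,  3.10107397e-05,  1.27837712e-03,
       -1.09753399e-03, -1.44980318e-03]), 'effort': array([-1.36048733e-03, -3.92286301e+01,  1.88397181e+01,  4.18610215e+00,
       -4.68559083e-03, -6.92123393e-06]), 'tcp_pos': array([0.23612805, 0.5780549 , 0.23022146]), 'orientation': array([ 9.81238362e-01, -1.92795515e-01, -1.59464914e-04,  1.06790193e-03]), 'ft_force': array([ 1.3181878 , -0.04982543,  0.60077461]), 'ft_torque': array([ 0.00023493,  0.03822892, -0.02270591]), 'grip_width': 0.08551730166158003}
top [[376.46430885   0.         255.73964336]
 [  0.         376.46430885 188.39186126]
 [  0.           0.           1.        ]] [0.00982939 0.         0.         0.         0.        ] [[-0.03186862 -0.97631038  0.21401504  0.25687123]
 [-0.99948214  0.03208344 -0.0024705  -0.0024538 ]
 [-0.00445437 -0.21398294 -0.97682724  1.40553143]
 [ 0.          0.          0.          1.        ]]
scene [[422.1555559    0.         253.81654936]
 [  0.         422.1555559  197.13747093]
 [  0.           0.           1.        ]] [0.02626776 0.         0.         0.         0.        ] [[-0.65646994  0.43833651 -0.6139286   1.29301635]
 [ 0.75430544  0.37237559 -0.54070299  0.67759996]
 [-0.00839784 -0.81804494 -0.57509299  0.80280241]
 [ 0.          0.          0.          1.        ]]
```

View pics/top0.png

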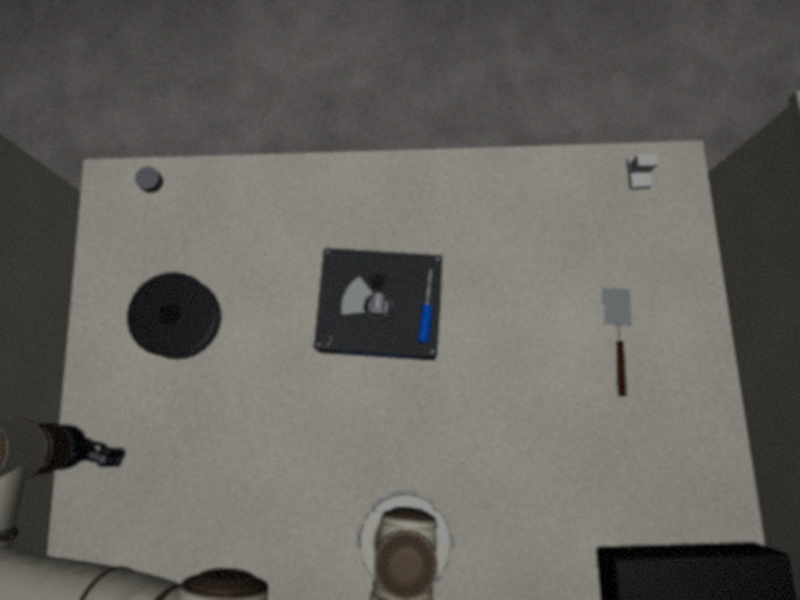

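View pics/scene0.png

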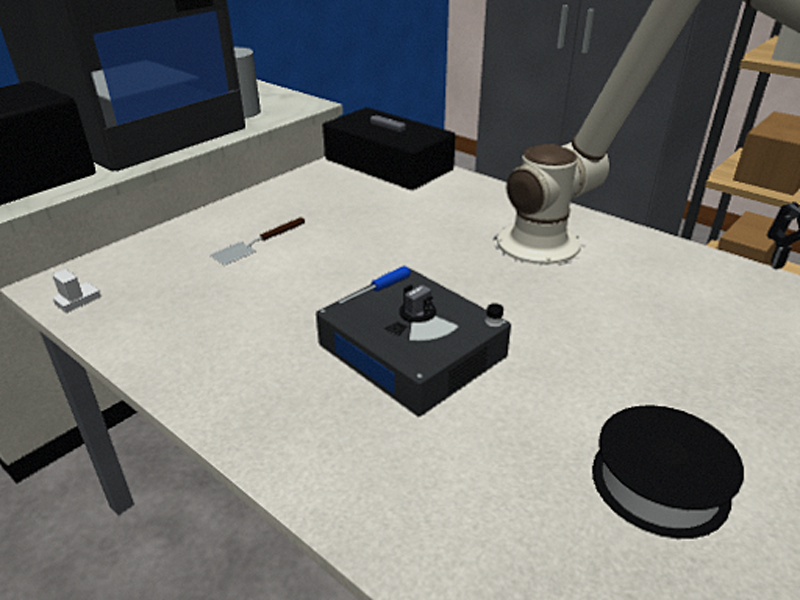

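The top view shows the lid's corners at about (325,249), (441,256), (437,357) and (317,349). The dial is near (377,304), with the shutter to its left (+y) and the driver on the -y side. The scene view agrees, and puts the jar at the -x,+y corner.

```bash
cat > h.py <<'E'
import numpy as np, cv2, pickle
from scipy.spatial.transform import Rotation as R
def ray(f,px,z,T):
    """pixels (native) -> world points on height z, T camera->world"""
    u=cv2.undistortPoints(np.array(px,float).reshape(-1,1,2),f["intrinsics"],np.array(f["dist"])).reshape(-1,2)
    d=np.c_[u,np.ones(len(u))]@T[:3,:3].T; o=T[:3,3]
    return o+d*((z-o[2])/d[:,2])[:,None]
def toolT(s):
    T=np.eye(4);T[:3,:3]=R.from_quat(s["orientation"]).as_matrix();T[:3,3]=s["tcp_pos"];return T
E
python3 - <<'E'
from h import *
from bench import state
f=pickle.load(open("pics/top.pkl","rb"))
p=np.array([[325,249],[441,256],[437,357],[317,349]])*.64
P=ray(f,p,.09,f["pose"]);print(P.round(4),P.mean(0))
print(np.linalg.norm(P-np.roll(P,-1,0),axis=1))
print(ray(f,[[377*.64,304*.64]],.14,f["pose"]))
print(toolT(state()).round(3))
E
```

```text
[[ 0.6589  0.1645  0.09  ]
 [ 0.6331 -0.1048  0.09  ]
 [ 0.399  -0.0848  0.09  ]
 [ 0.4257  0.1835  0.09  ]] [0.52917876 0.03959523 0.09      ]
[0.27046851 0.23489852 0.26965764 0.23401292]
[[0.51412296 0.04460028 0.14      ]]
[[ 0.926 -0.378 -0.001  0.236]
 [-0.378 -0.926 -0.002  0.578]
 [ 0.     0.002 -1.     0.23 ]
 [ 0.     0.     0.     1.   ]]
```

The lid measures 0.270 x 0.234 m against the nominal 0.28 x 0.24, so that fits. Yaw is about -5°, and the dial axis is near (0.514, 0.042) by both estimates. I'll move over it for a wrist view.

>>> servo_tool:
  targets: [1, 0.045, 0.038, -0.012, 0, 0, -2, 1, 0.09, 0.077, -0.024, 0, 0, -4, 1, 0.135, 0.115, -0.036, 0, 0, -6, 1, 0.18, 0.153, -0.048, 0, 0, -8, 1, 0.225, 0.192, -0.06, 0, 0, -10, 1, 0.27, 0.23, -0.07, 0, 0, -12, 1, 0.315, 0.268, -0.08, 0, 0, -14, 1, 0.36, 0.307, -0.09, 0, 0, -16, 1, 0.39, 0.332, -0.1, 0, 0, -17, 1, 0.4, 0.341, -0.1, 0, 0, -17]

```text
time: 1.35
tcp_pos: [0.4783, 0.11, 0.3316]
orientation: [0.999, -0.047, 0.0, -0.0]
ft_force: [0.3, 1.1, -0.0]
grip_width: 0.0853
```

```bash
python3 - <<'E'
from h import *
from bench import state, grab_frame
s=state(); f=grab_frame("wrist"); pickle.dump((s,f),open("pics/w1.pkl","wb"))
print(s["time"],s["tcp_pos"],s["joint_vel"].round(3)); print(toolT(s).round(4)); print(f["T_tool_cam"].round(4),f["intrinsics"],f["dist"])
cv2.imwrite("pics/w1.png",cv2.resize(f["image"][:,:,::-1],(800,600),interpolation=cv2.INTER_CUBIC))
E
```

```text
1.35 [0.478345   0.10997205 0.33157783] [-0.192  0.046  0.02  -0.016  0.002  0.212]
[[ 9.956e-01 -9.400e-02  6.000e-04  4.783e-01]
 [-9.400e-02 -9.956e-01  4.000e-04  1.100e-01]
 [ 5.000e-04 -5.000e-04 -1.000e+00  3.316e-01]
 [ 0.000e+00  0.000e+00  0.000e+00  1.000e+00]]
[[ 9.000e-04 -9.639e-01 -2.662e-01  6.710e-02]
 [ 1.000e+00  6.000e-04  1.300e-03 -5.000e-04]
 [-1.100e-03 -2.662e-01  9.639e-01 -1.416e-01]
 [ 0.000e+00  0.000e+00  0.000e+00  1.000e+00]] [[280.96332009   0.         253.52795031]
 [  0.         280.96332009 190.75279492]
 [  0.           0.           1.        ]] [-0.04399487  0.          0.          0.          0.        ]
```

View pics/w1.png

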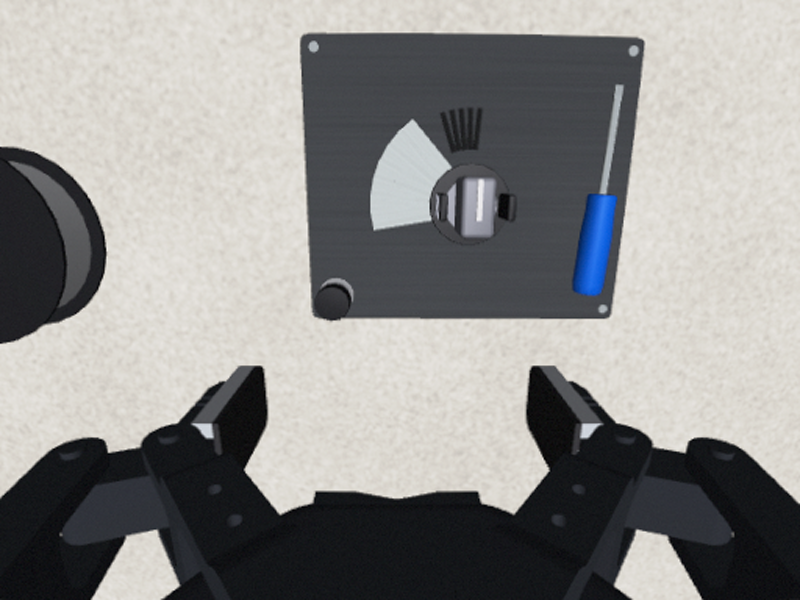

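The wrist view shows the lid's corners at about (303,34), (643,40) and (610,318). The dial is at (477,207), with tab a on the left (440,207), tab b on the right (508,207), and the white pointer upward. The arm was still settling, so I'll settle it nearer and measure there.

Next, I'll move closer and centre over the dial.

```bash
python3 - <<'E'
from h import *
from bench import state
s,f=pickle.load(open("pics/w1.pkl","rb"))
T=toolT(s)@f["T_tool_cam"]
P=ray(f,np.array([[303,34],[643,40],[610,318]])*.64,.09,T);print(P.round(4),P[[0,2]].mean(0),np.linalg.norm(np.diff(P,axis=0),axis=1))
q=ray(f,np.array([[479,180],[479,221]])*.64,.14,T);print("pointer",q)
print("tabs top",ray(f,np.array([[441,194],[509,194]])*.64,.137,T))
E
```

```text
[[ 0.662   0.1667  0.09  ]
 [ 0.635  -0.1031  0.09  ]
 [ 0.4024 -0.082   0.09  ]] [0.53219684 0.04235554 0.09      ] [0.27119522 0.2335416 ]
pointer [[0.53777076 0.04326676 0.14      ]
 [0.50780107 0.04466827 0.14      ]]
tabs top [[0.53009226 0.07156899 0.137     ]
 [0.52552808 0.02071872 0.137     ]]
```

>>> servo_tool:
  targets: [1, 0.02, 0.03, 0.04, 0, 0, 0, 1, 0.04, 0.05, 0.09, 0, 0, 0, 1, 0.044, 0.059, 0.13, 0, 0, 0, 1, 0.044, 0.059, 0.13, 0, 0, 0, 1, 0.044, 0.059, 0.13, 0, 0, 0, 1, 0.044, 0.059, 0.13, 0, 0, 0]

```text
time: 2.15
tcp_pos: [0.5171, 0.05, 0.2035]
orientation: [0.999, -0.045, 0.002, -0.001]
ft_force: [0.1, -0.7, 0.2]
grip_width: 0.0856
```

```bash
python3 - <<'E'
from h import *
from bench import state, grab_frame
s=state(); f=grab_frame("wrist"); pickle.dump((s,f),open("pics/w2.pkl","wb"))
print(s["time"],s["joint_vel"].round(3),s["ft_force"],s["ft_torque"]); print(toolT(s).round(4))
T=toolT(s)@f["T_tool_cam"]
cv2.imwrite("pics/w2.png",cv2.resize(f["image"][:,:,::-1],(800,600),interpolation=cv2.INTER_CUBIC))
E
```

```text
2.15 [-0.005 -0.001 -0.007 -0.005  0.003  0.001] [ 0.08792352 -0.70040872  0.20133847] [-0.00735506  0.00843653 -0.01110246]
[[ 0.996  -0.0895  0.004   0.5171]
 [-0.0895 -0.996   0.0013  0.05  ]
 [ 0.0039 -0.0017 -1.      0.2035]
 [ 0.      0.      0.      1.    ]]
```

View pics/w2.png

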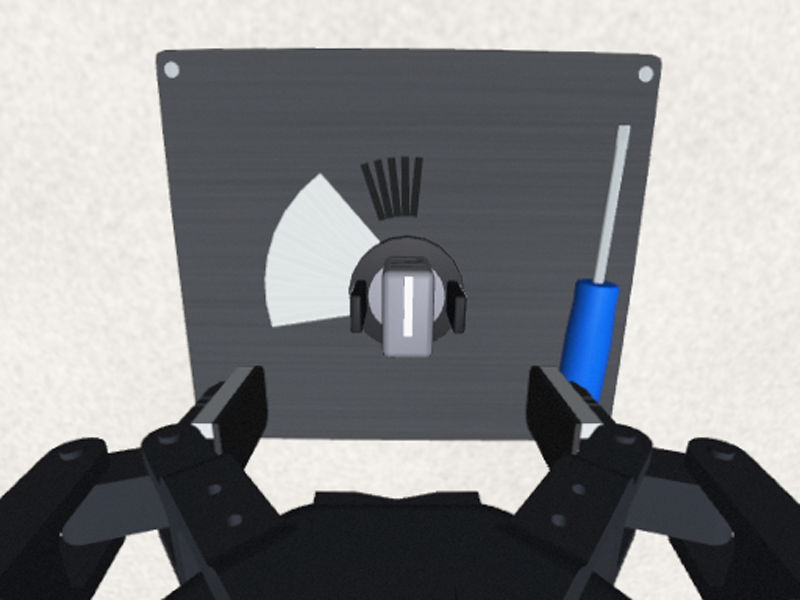

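```bash
python3 - <<'E'
from h import *
s,f=pickle.load(open("pics/w2.pkl","rb"))
T=toolT(s)@f["T_tool_cam"]; Ti=np.linalg.inv(toolT(s))
def g(n,px,z):
    P=ray(f,np.array(px)*.64,z,T); print(n,P.round(4).tolist(),"tool",(P@Ti[:3,:3].T+Ti[:3,3]).round(4).tolist())
g("pointer",[[408,277],[408,336]],.14)
g("core front/back",[[408,353],[408,267]],.14)
g("core sides",[[384,310],[433,310]],.14)
g("tab outer edges top",[[350,310],[466,310]],.137)
g("lid corners far",[[157,53],[661,58]],.09)
g("collar l/r",[[349,292],[464,292]],.098)
g("collar top",[[406,236]],.098)
E
```

```text
pointer [[0.5377, 0.0428, 0.14], [0.5078, 0.0452, 0.14]] tool [[0.0209, 0.0055, 0.0635], [-0.009, 0.0057, 0.0634]]
core front/back [[0.4988, 0.046, 0.14], [0.5425, 0.0424, 0.14]] tool [[-0.0181, 0.0058, 0.0634], [0.0258, 0.0054, 0.0636]]
core sides [[0.5223, 0.0558, 0.14], [0.5201, 0.032, 0.14]] tool [[0.0044, -0.0061, 0.0635], [0.0044, 0.0178, 0.0635]]
tab outer edges top [[0.5229, 0.0728, 0.137], [0.5178, 0.0155, 0.137]] tool [[0.0035, -0.0231, 0.0665], [0.0035, 0.0345, 0.0664]]
lid corners far [[0.6613, 0.1663, 0.09], [0.6352, -0.1035, 0.09]] tool [[0.1328, -0.1286, 0.1142], [0.1309, 0.1425, 0.1137]]
collar l/r [[0.5225, 0.0774, 0.098], [0.5165, 0.0107, 0.098]] tool [[0.0025, -0.0276, 0.1055], [0.0026, 0.0394, 0.1054]]
collar top [[0.5519, 0.0417, 0.098]] tool [[0.0351, 0.0054, 0.1056]]
```

The core and tab measurements agree. In the tool frame the axis is at about (+0.002..0.003, +0.0057), and the tool is yaw-aligned to within 0.5°. Core top measures 44 x 24 mm and the tab span 57 mm, against nominal 46 x 26 and 58. I'll centre, descend so the grasp point is at about 0.122, and close.

>>> servo_tool:
  targets: [1, 0.002, 0.0057, 0, 0, 0, 0, 1, 0.002, 0.0057, 0.03, 0, 0, 0, 1, 0.002, 0.0057, 0.06, 0, 0, 0, 1, 0.002, 0.0057, 0.085, 0, 0, 0, 1, 0.002, 0.0057, 0.098, 0, 0, 0, 1, 0.002, 0.0057, 0.098, 0, 0, 0, 1, 0.002, 0.0057, 0.098, 0, 0, 0, 1, 0.002, 0.0057, 0.098, 0, 0, 0]

```text
time: 3.2
tcp_pos: [0.5183, 0.0433, 0.1044]
orientation: [0.999, -0.045, 0.001, -0.0]
ft_force: [1.0, 0.1, 0.1]
grip_width: 0.0854
```

```bash
cat >> h.py <<'E'
def rep():
    from bench import state
    s=state(); m=toolT(s); print("t",round(s["time"],2),"tcp",s["tcp_pos"].round(4),"yaw",np.degrees(np.arctan2(m[1,0],m[0,0])).round(2),"F",s["ft_force"].round(2),"M",s["ft_torque"].round(3),"w",round(s["grip_width"],4)); return s
E
python3 - <<'E'
from h import *
from bench import grab_frame
s=rep(); f=grab_frame("wrist"); pickle.dump((s,f),open("pics/w3.pkl","wb"))
cv2.imwrite("pics/w3.png",cv2.resize(f["image"][:,:,::-1],(800,600),interpolation=cv2.INTER_CUBIC))
E
```

```text
t 3.2 tcp [0.5183 0.0433 0.1044] yaw -5.21 F [0.96 0.08 0.11] M [ 0.027  0.023 -0.03 ] w 0.0854
```

View pics/w3.png

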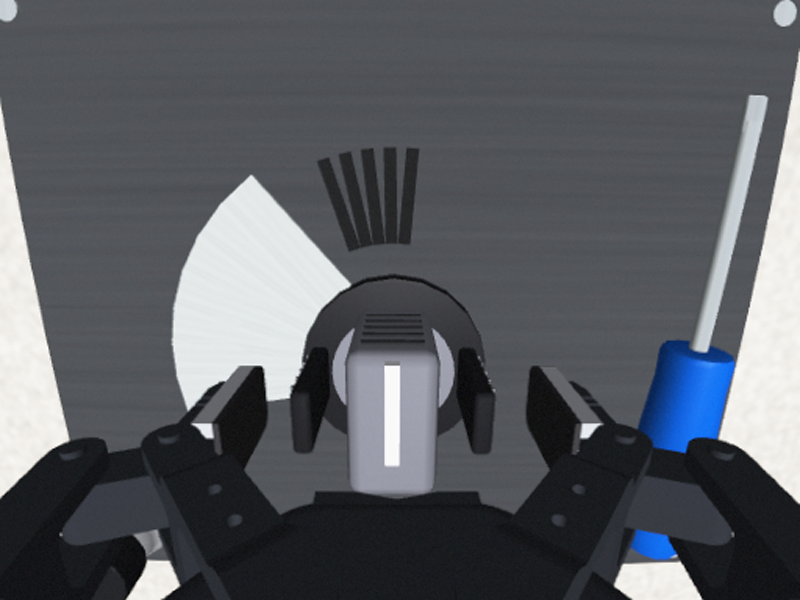

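Both pads straddle the tabs. The tab outer faces are at columns 292 and 494 (middle 393), the pads' inner edges at 266 and 528 (middle 397), and the core is upright at 392. A quick check of the remaining offset:

```bash
python3 - <<'E'
from h import *
s,f=pickle.load(open("pics/w3.pkl","rb"))
T=toolT(s)@f["T_tool_cam"]; Ti=np.linalg.inv(toolT(s))
def g(n,px,z):
    P=ray(f,np.array(px)*.64,z,T); print(n,P.round(4)[:,:2].tolist(),"tool",(P@Ti[:3,:3].T+Ti[:3,3]).round(4).tolist())
g("tab near/far top corners",[[292,448],[494,448],[304,350],[483,350]],.137)
g("core near/far",[[392,490],[392,357]],.14)
g("core sides",[[346,480],[438,480]],.14)
g("collar far",[[394,275]],.098);g("collar lr",[[303,350],[483,350]],.098)
E
```

```text
tab near/far top corners [[0.5134, 0.0739], [0.5082, 0.0163], [0.543, 0.066], [0.5387, 0.0184]] tool [[-0.0076, -0.0301, -0.0326], [-0.0075, 0.0278, -0.0327], [0.0226, -0.0249, -0.0326], [0.0227, 0.0229, -0.0326]]
core near/far [[0.499, 0.0465], [0.5401, 0.0426]] tool [[-0.0194, -0.0015, -0.0357], [0.0219, -0.0014, -0.0356]]
core sides [[0.5036, 0.0592], [0.5012, 0.0331]] tool [[-0.016, -0.0146, -0.0357], [-0.016, 0.0117, -0.0357]]
collar far [[0.5527, 0.0412]] tool [[0.0345, -0.001, 0.0064]]
collar lr [[0.528, 0.0765], [0.5222, 0.0116]] tool [[0.0067, -0.034, 0.0064], [0.0068, 0.0312, 0.0063]]
```

>>> servo_tool:
  targets: [1, 0.001, -0.0012, 0, 0, 0, 0, 0.5, 0.001, -0.0012, 0, 0, 0, 0, 0.2, 0.001, -0.0012, 0, 0, 0, 0, -0.1, 0.001, -0.0012, 0, 0, 0, 0, -0.1, 0.001, -0.0012, 0, 0, 0, 0, -0.1, 0.001, -0.0012, 0, 0, 0, 0, -0.1, 0.001, -0.0012, 0, 0, 0, 0, -0.1, 0.001, -0.0012, 0, 0, 0, 0]

```text
time: 4.25
tcp_pos: [0.5193, 0.0444, 0.1054]
orientation: [0.999, -0.045, 0.001, -0.0]
ft_force: [-3.7, 1.0, 11.5]
grip_width: 0.0398
```

```bash
python3 -c "
from h import *
rep()"
```

```text
t 4.25 tcp [0.5193 0.0444 0.1054] yaw -5.17 F [-3.7   1.01 11.5 ] M [0.392 1.103 0.011] w 0.0398
```

```bash
python3 - <<'E'
from h import *
from bench import grab_frame
s=rep(); f=grab_frame("wrist"); pickle.dump((s,f),open("pics/w4.pkl","wb"))
cv2.imwrite("pics/w4.png",cv2.resize(f["image"][150:350,130:380,::-1],(750,600),interpolation=cv2.INTER_CUBIC))
E
```

```text
t 4.25 tcp [0.5193 0.0444 0.1054] yaw -5.17 F [-3.7   1.01 11.5 ] M [0.392 1.103 0.011] w 0.0398
```

View pics/w4.png

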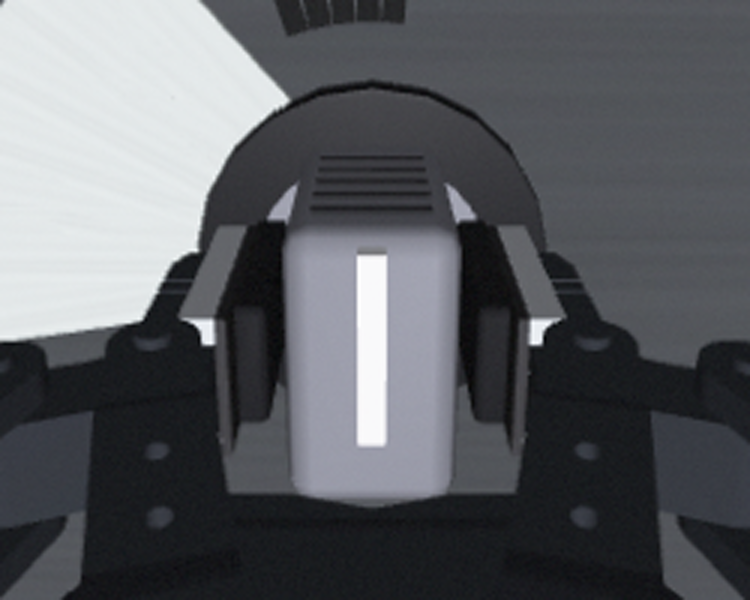

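Both pads sit square and evenly on the two tabs, with equal small gaps between tab and core, so the tabs look fully in. I'll do a small test turn first to prove the dial is free.

>>> servo_tool:
  targets: [-0.1, 0, 0, 0, 0, 0, 2, -0.1, 0, 0, 0, 0, 0, 4, -0.1, 0, 0, 0, 0, 0, 6, -0.1, 0, 0, 0, 0, 0, 6, -0.1, 0, 0, 0, 0, 0, 6]

```text
time: 4.92
tcp_pos: [0.5193, 0.0443, 0.1054]
orientation: [0.995, -0.097, 0.001, -0.0]
ft_force: [-4.1, 0.1, 11.5]
grip_width: 0.0405
```

```bash
python3 -c "
from h import *
rep()"
```

```text
t 4.92 tcp [0.5193 0.0443 0.1054] yaw -11.17 F [-4.11  0.12 11.54] M [ 0.236  1.05  -0.063] w 0.0405
```

>>> servo_tool:
  targets: [-0.1, 0, 0, 0, 0, 0, 5, -0.1, 0, 0, 0, 0, 0, 11, -0.1, 0, 0, 0, 0, 0, 17, -0.1, 0, 0, 0, 0, 0, 23, -0.1, 0, 0, 0, 0, 0, 29, -0.1, 0, 0, 0, 0, 0, 33, -0.1, 0, 0, 0, 0, 0, 34, -0.1, 0, 0, 0, 0, 0, 34, -0.1, 0, 0, 0, 0, 0, 34]

```text
time: 6.05
tcp_pos: [0.5189, 0.0437, 0.1054]
orientation: [0.923, -0.384, 0.001, 0.0]
ft_force: [-3.7, -0.7, 11.7]
grip_width: 0.0401
```

```bash
python3 - <<'E'
from h import *
from bench import grab_frame
s=rep(); f=grab_frame("wrist"); pickle.dump((s,f),open("pics/w5.pkl","wb"))
cv2.imwrite("pics/w5.png",cv2.resize(f["image"][:,:,::-1],(800,600),interpolation=cv2.INTER_CUBIC))
rep()
E
```

```text
t 6.05 tcp [0.5189 0.0437 0.1054] yaw -45.17 F [-3.73 -0.68 11.71] M [-0.357  1.228  0.028] w 0.0401
t 6.1 tcp [0.5189 0.0437 0.1054] yaw -45.17 F [-3.81 -0.88 11.49] M [-0.315  1.151 -0.067] w 0.0405
```

View pics/w5.png

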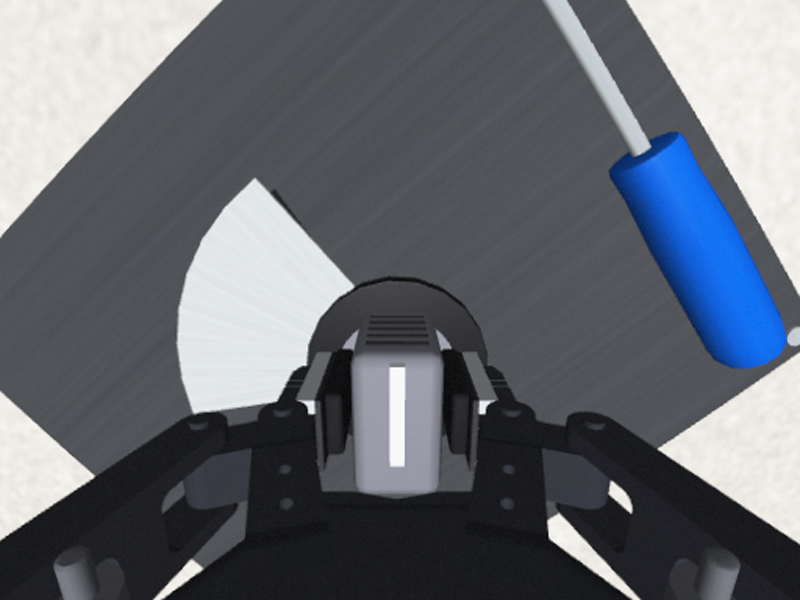

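The dial is turning with the tool: the pointer is still upright in the wrist view and the shutter covers most of the vent. A single torque reading is noisy (±0.05), so I'll average several and also use joint 6's effort.

```bash
cat >> h.py <<'E'
def avg(n=8):
    from bench import state, grab_frame
    a=[]
    for _ in range(n):
        s=state(); a.append([s["ft_torque"][2],s["effort"][5],s["effort"][0],*s["ft_force"]]); grab_frame("wrist")
    a=np.array(a); rep(); print("Mz, e6, e1, F:",a.mean(0).round(4),"sd",a.std(0).round(4))
E
python3 -c "
from h import *
avg(10)"
```

```text
t 6.6 tcp [0.5189 0.0437 0.1054] yaw -45.17 F [-4.24 -1.08 11.98] M [-0.341  1.174 -0.052] w 0.0402
Mz, e6, e1, F: [-0.0477  0.0251  0.4184 -3.7082 -1.1705 11.916 ] sd [0.0251 0.     0.0015 0.4387 0.4487 0.4407]
```

>>> servo_tool:
  targets: [-0.1, 0, 0, 0, 0, 0, 2, -0.1, 0, 0, 0, 0, 0, 4, -0.1, 0, 0, 0, 0, 0, 4]

```text
time: 6.98
tcp_pos: [0.5189, 0.0437, 0.1054]
orientation: [0.909, -0.416, 0.001, 0.0]
ft_force: [-3.2, -1.2, 12.7]
grip_width: 0.0401
```

```bash
python3 -c "
from h import *
avg(8)"
```

```text
t 7.38 tcp [0.5188 0.0436 0.1054] yaw -49.17 F [-4.45 -0.43 12.24] M [-0.342  1.198  0.01 ] w 0.0403
Mz, e6, e1, F: [-0.0391  0.0194  0.49   -3.4304 -1.1899 12.3551] sd [0.0136 0.012  0.0065 0.3573 0.3526 0.4157]
```

Joint 6's effort is nearly noise-free and reads about 0.025, which matches the 0.03 drag. Now 2° steps (0.17 N m at most each).

>>> servo_tool:
  targets: [-0.1, 0, 0, 0, 0, 0, 1, -0.1, 0, 0, 0, 0, 0, 2, -0.1, 0, 0, 0, 0, 0, 2, -0.1, 0, 0, 0, 0, 0, 2]

```text
time: 7.88
tcp_pos: [0.5188, 0.0436, 0.1054]
orientation: [0.902, -0.432, 0.001, 0.0]
ft_force: [-3.5, -1.6, 12.8]
grip_width: 0.0407
```

```bash
python3 -c "
from h import *
avg(4)"
```

```text
t 8.07 tcp [0.5188 0.0436 0.1054] yaw -51.17 F [-3.47 -1.55 12.52] M [-0.415  1.268 -0.049] w 0.0404
Mz, e6, e1, F: [-3.20000e-03  2.47000e-02  5.17200e-01 -4.14330e+00 -1.28090e+00
  1.25882e+01] sd [0.0474 0.     0.0024 0.6908 0.4103 0.3019]
```

>>> servo_tool:
  targets: [-0.1, 0, 0, 0, 0, 0, 1, -0.1, 0, 0, 0, 0, 0, 2, -0.1, 0, 0, 0, 0, 0, 2, -0.1, 0, 0, 0, 0, 0, 2]

```text
time: 8.57
tcp_pos: [0.5188, 0.0436, 0.1054]
orientation: [0.894, -0.448, 0.0, 0.0]
ft_force: [-4.6, -1.1, 12.9]
grip_width: 0.0402
```

```bash
python3 -c "
from h import *
avg(4)"
```

```text
t 8.78 tcp [0.5188 0.0436 0.1054] yaw -53.17 F [-4.44 -1.46 13.65] M [-0.408  1.245  0.004] w 0.0401
Mz, e6, e1, F: [-0.048   0.0245  0.5437 -4.047  -0.9994 12.3329] sd [0.0246 0.     0.0022 0.3435 0.2572 0.4063]
```

>>> servo_tool:
  targets: [-0.1, 0, 0, 0, 0, 0, 1, -0.1, 0, 0, 0, 0, 0, 2, -0.1, 0, 0, 0, 0, 0, 2, -0.1, 0, 0, 0, 0, 0, 2]

```text
time: 9.28
tcp_pos: [0.5188, 0.0436, 0.1054]
orientation: [0.886, -0.463, 0.001, 0.0]
ft_force: [-3.7, -1.1, 12.5]
grip_width: 0.0403
```

```bash
python3 -c "
from h import *
avg(2)"
```

```text
t 9.38 tcp [0.5188 0.0436 0.1054] yaw -55.17 F [-4.01 -1.29 11.78] M [-0.425  1.276  0.037] w 0.04
Mz, e6, e1, F: [-7.30000e-03  2.44000e-02  5.68100e-01 -3.79250e+00 -1.34730e+00
  1.23948e+01] sd [0.0313 0.     0.001  0.0471 0.2914 0.0685]
```

>>> servo_tool:
  targets: [-0.1, 0, 0, 0, 0, 0, 1, -0.1, 0, 0, 0, 0, 0, 2, -0.1, 0, 0, 0, 0, 0, 2, -0.1, 0, 0, 0, 0, 0, 2]

```text
time: 9.88
tcp_pos: [0.5187, 0.0436, 0.1054]
orientation: [0.878, -0.478, 0.0, 0.0]
ft_force: [-4.7, -2.3, 12.0]
grip_width: 0.0403
```

```bash
python3 -c "
from h import *
avg(2)"
```

```text
t 9.97 tcp [0.5187 0.0436 0.1054] yaw -57.17 F [-3.81 -1.17 12.07] M [-0.489  1.238 -0.012] w 0.0402
Mz, e6, e1, F: [-0.0539  0.0243  0.5902 -4.5242 -1.4188 12.1062] sd [0.0138 0.     0.0019 0.1794 0.8421 0.1459]
```

>>> servo_tool:
  targets: [-0.1, 0, 0, 0, 0, 0, 1, -0.1, 0, 0, 0, 0, 0, 2, -0.1, 0, 0, 0, 0, 0, 2, -0.1, 0, 0, 0, 0, 0, 2]

```text
time: 10.48
tcp_pos: [0.5187, 0.0436, 0.1054]
orientation: [0.87, -0.494, 0.0, 0.0]
ft_force: [-4.2, -0.9, 12.9]
grip_width: 0.0399
```

```bash
python3 -c "
from h import *
avg(2)"
```

```text
t 10.57 tcp [0.5187 0.0435 0.1054] yaw -59.17 F [-4.63 -1.23 12.86] M [-0.473  1.312 -0.016] w 0.0403
Mz, e6, e1, F: [-0.0362  0.0241  0.6082 -4.375  -1.1376 12.7903] sd [0.0241 0.     0.0005 0.2009 0.2427 0.0663]
```

>>> servo_tool:
  targets: [-0.1, 0, 0, 0, 0, 0, 1, -0.1, 0, 0, 0, 0, 0, 2, -0.1, 0, 0, 0, 0, 0, 2, -0.1, 0, 0, 0, 0, 0, 2]

```text
time: 11.08
tcp_pos: [0.5187, 0.0435, 0.1054]
orientation: [0.861, -0.509, 0.0, 0.0]
ft_force: [-4.8, -1.2, 13.5]
grip_width: 0.0403
```

```bash
python3 -c "
from h import *
avg(2)"
```

```text
t 11.18 tcp [0.5186 0.0435 0.1053] yaw -61.17 F [-4.14 -2.08 12.63] M [-0.51   1.301 -0.03 ] w 0.0399
Mz, e6, e1, F: [-0.022   0.024   0.6237 -4.74   -1.3718 13.0302] sd [0.0176 0.     0.0005 0.0354 0.1225 0.4746]
```

>>> servo_tool:
  targets: [-0.1, 0, 0, 0, 0, 0, 1, -0.1, 0, 0, 0, 0, 0, 2, -0.1, 0, 0, 0, 0, 0, 2, -0.1, 0, 0, 0, 0, 0, 2]

```text
time: 11.68
tcp_pos: [0.5186, 0.0435, 0.1054]
orientation: [0.852, -0.524, 0.0, 0.001]
ft_force: [-4.7, -1.3, 12.9]
grip_width: 0.0404
```

```bash
python3 -c "
from h import *
avg(2)"
```

```text
t 11.78 tcp [0.5186 0.0435 0.1054] yaw -63.17 F [-4.77 -0.99 12.74] M [-0.43  1.32 -0.02] w 0.04
Mz, e6, e1, F: [-8.60000e-03  2.39000e-02  6.34200e-01 -4.65700e+00 -1.55650e+00
  1.27049e+01] sd [0.0118 0.     0.0008 0.0703 0.2178 0.2229]
```

>>> servo_tool:
  targets: [-0.1, 0, 0, 0, 0, 0, 1, -0.1, 0, 0, 0, 0, 0, 2, -0.1, 0, 0, 0, 0, 0, 2, -0.1, 0, 0, 0, 0, 0, 2]

```text
time: 12.28
tcp_pos: [0.5186, 0.0435, 0.1054]
orientation: [0.843, -0.539, 0.0, 0.001]
ft_force: [-4.5, -1.0, 12.8]
grip_width: 0.0402
```

```bash
python3 -c "
from h import *
avg(2)"
```

```text
t 12.38 tcp [0.5186 0.0435 0.1054] yaw -65.18 F [-4.16 -1.96 12.62] M [-0.499  1.338 -0.01 ] w 0.0402
Mz, e6, e1, F: [-0.0315  0.0237  0.6442 -4.6853 -1.1521 12.7135] sd [0.0291 0.     0.0004 0.1692 0.1571 0.1357]
```

>>> servo_tool:
  targets: [-0.1, 0, 0, 0, 0, 0, 1, -0.1, 0, 0, 0, 0, 0, 2, -0.1, 0, 0, 0, 0, 0, 2, -0.1, 0, 0, 0, 0, 0, 2]

```text
time: 12.88
tcp_pos: [0.5185, 0.0435, 0.1054]
orientation: [0.833, -0.553, 0.0, 0.001]
ft_force: [-4.9, -1.0, 12.3]
grip_width: 0.0402
```

```bash
python3 -c "
from h import *
avg(2)"
```

```text
t 12.97 tcp [0.5186 0.0435 0.1054] yaw -67.18 F [-4.88 -1.32 14.3 ] M [-0.501  1.328 -0.059] w 0.0404
Mz, e6, e1, F: [-0.0494  0.0236  0.6515 -4.8102 -1.1047 12.2135] sd [0.0004 0.     0.0003 0.1242 0.1429 0.0583]
```

>>> servo_tool:
  targets: [-0.1, 0, 0, 0, 0, 0, 1, -0.1, 0, 0, 0, 0, 0, 2, -0.1, 0, 0, 0, 0, 0, 2, -0.1, 0, 0, 0, 0, 0, 2]

```text
time: 13.48
tcp_pos: [0.5185, 0.0435, 0.1054]
orientation: [0.823, -0.568, 0.0, 0.001]
ft_force: [-5.2, -1.5, 12.9]
grip_width: 0.0403
```

```bash
python3 -c "
from h import *
avg(2)"
```

```text
t 13.57 tcp [0.5185 0.0435 0.1054] yaw -69.17 F [-4.27 -2.64 13.56] M [-0.481  1.438 -0.042] w 0.0403
Mz, e6, e1, F: [-0.0568  0.0235  0.6543 -4.7954 -1.555  12.9111] sd [0.0017 0.     0.0007 0.3913 0.0287 0.0212]
```

>>> servo_tool:
  targets: [-0.1, 0, 0, 0, 0, 0, 1, -0.1, 0, 0, 0, 0, 0, 2, -0.1, 0, 0, 0, 0, 0, 2, -0.1, 0, 0, 0, 0, 0, 2]

```text
time: 14.08
tcp_pos: [0.5185, 0.0434, 0.1054]
orientation: [0.813, -0.582, 0.0, 0.001]
ft_force: [-3.9, -1.4, 13.4]
grip_width: 0.0404
```

```bash
python3 -c "
from h import *
avg(2)"
```

```text
t 14.18 tcp [0.5185 0.0434 0.1054] yaw -71.18 F [-4.98 -1.01 12.87] M [-0.435  1.405 -0.023] w 0.0404
Mz, e6, e1, F: [-0.0244  0.0234  0.6542 -4.586  -1.7173 12.9494] sd [0.0087 0.     0.0009 0.7233 0.3398 0.4496]
```

>>> servo_tool:
  targets: [-0.1, 0, 0, 0, 0, 0, 1, -0.1, 0, 0, 0, 0, 0, 2, -0.1, 0, 0, 0, 0, 0, 2, -0.1, 0, 0, 0, 0, 0, 2]

```text
time: 14.68
tcp_pos: [0.5184, 0.0434, 0.1054]
orientation: [0.803, -0.596, 0.0, 0.001]
ft_force: [-4.5, -1.3, 13.6]
grip_width: 0.0406
```

```bash
python3 -c "
from h import *
avg(2)"
```

```text
t 14.78 tcp [0.5184 0.0434 0.1054] yaw -73.18 F [-5.28 -3.25 13.85] M [-0.489  1.465  0.006] w 0.0405
Mz, e6, e1, F: [-0.0309  0.0233  0.6513 -4.6684 -1.6951 13.6226] sd [0.0122 0.     0.0012 0.2029 0.3622 0.0252]
```

>>> servo_tool:
  targets: [-0.1, 0, 0, 0, 0, 0, 1, -0.1, 0, 0, 0, 0, 0, 2, -0.1, 0, 0, 0, 0, 0, 2, -0.1, 0, 0, 0, 0, 0, 2]

```text
time: 15.28
tcp_pos: [0.5184, 0.0434, 0.1054]
orientation: [0.792, -0.61, 0.0, 0.001]
ft_force: [-5.3, -1.7, 13.2]
grip_width: 0.0404
```

```bash
python3 -c "
from h import *
avg(2)"
```

```text
t 15.38 tcp [0.5184 0.0434 0.1054] yaw -75.16 F [-4.33 -2.18 13.87] M [-0.517  1.438  0.05 ] w 0.0403
Mz, e6, e1, F: [ 0.0536 -0.0255  0.5975 -5.2303 -1.6887 13.0857] sd [0.0001 0.     0.0011 0.0241 0.0041 0.0888]
```

The load has changed: Mz went from -0.03 to +0.05 and effort 6 from +0.023 to -0.026. The stop was touched between 68° and 70° (about 1.2 rad). 1° steps from here.

>>> servo_tool:
  targets: [-0.1, 0, 0, 0, 0, 0, 0.5, -0.1, 0, 0, 0, 0, 0, 1, -0.1, 0, 0, 0, 0, 0, 1, -0.1, 0, 0, 0, 0, 0, 1]

```text
time: 15.88
tcp_pos: [0.5184, 0.0434, 0.1054]
orientation: [0.787, -0.617, 0.0, 0.001]
ft_force: [-4.7, -2.2, 13.7]
grip_width: 0.0397
```

```bash
python3 -c "
from h import *
avg(6)"
```

```text
t 16.18 tcp [0.5184 0.0434 0.1054] yaw -76.15 F [-4.62 -2.34 13.76] M [-0.459  1.514  0.134] w 0.0402
Mz, e6, e1, F: [ 0.1009 -0.0938  0.5258 -5.2496 -1.5422 13.4433] sd [0.0254 0.     0.0008 0.4501 0.6175 0.346 ]
```

>>> servo_tool:
  targets: [-0.1, 0, 0, 0, 0, 0, 0.5, -0.1, 0, 0, 0, 0, 0, 1, -0.1, 0, 0, 0, 0, 0, 1.5, -0.1, 0, 0, 0, 0, 0, 1.5, -0.1, 0, 0, 0, 0, 0, 1.5]

```text
time: 16.8
tcp_pos: [0.5183, 0.0434, 0.1053]
orientation: [0.779, -0.627, 0.0, 0.001]
ft_force: [-5.3, -1.6, 13.4]
grip_width: 0.0404
```

```bash
python3 -c "
from h import *
avg(8)"
```

```text
t 17.2 tcp [0.5184 0.0434 0.1054] yaw -77.62 F [-5.66 -1.9  12.82] M [-0.453  1.478  0.201] w 0.0403
Mz, e6, e1, F: [ 0.1744 -0.1612  0.4528 -4.9443 -1.6812 13.1977] sd [0.0388 0.     0.0008 0.3781 0.5123 0.4563]
```

>>> servo_tool:
  targets: [-0.1, 0, 0, 0, 0, 0, 0.5, -0.1, 0, 0, 0, 0, 0, 1, -0.1, 0, 0, 0, 0, 0, 1.5, -0.1, 0, 0, 0, 0, 0, 1.5, -0.1, 0, 0, 0, 0, 0, 1.5]

```text
time: 17.82
tcp_pos: [0.5183, 0.0434, 0.1054]
orientation: [0.771, -0.637, 0.0, 0.001]
ft_force: [-4.8, -1.9, 12.8]
grip_width: 0.0403
```

```bash
python3 - <<'E'
from h import *
from bench import grab_frame
avg(6)
f=grab_frame("wrist"); cv2.imwrite("pics/w6.png",cv2.resize(f["image"][150:350,130:380,::-1],(750,600),interpolation=cv2.INTER_CUBIC))
E
```

```text
t 18.12 tcp [0.5183 0.0434 0.1054] yaw -79.11 F [-4.53 -1.53 13.49] M [-0.5    1.487  0.22 ] w 0.0405
Mz, e6, e1, F: [ 0.2106 -0.2296  0.378  -5.0874 -1.7709 12.9217] sd [0.024  0.     0.0009 0.2547 0.5008 0.4666]
```

View pics/w6.png

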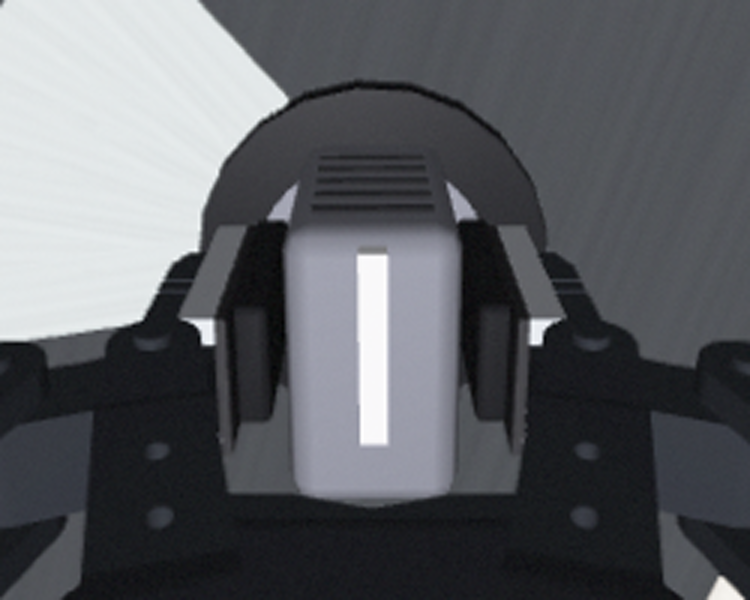

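The dial is square in the grip and the tabs are still in. The slope is a steady 0.046 N m/deg and the load is about 0.23. A little more brings it to about 0.28, mid-window.

>>> servo_tool:
  targets: [-0.1, 0, 0, 0, 0, 0, 0.6, -0.1, 0, 0, 0, 0, 0, 1.2, -0.1, 0, 0, 0, 0, 0, 1.2, -0.1, 0, 0, 0, 0, 0, 1.2]

```text
time: 18.68
tcp_pos: [0.5183, 0.0434, 0.1054]
orientation: [0.764, -0.645, 0.0, 0.001]
ft_force: [-5.8, -1.8, 13.0]
grip_width: 0.0406
```

```bash
python3 -c "
from h import *
avg(8)"
```

```text
t 19.07 tcp [0.5183 0.0434 0.1054] yaw -80.3 F [-5.55 -0.97 13.11] M [-0.472  1.456  0.26 ] w 0.0401
Mz, e6, e1, F: [ 0.2835 -0.2788  0.3209 -5.234  -1.6132 13.1597] sd [0.0213 0.     0.001  0.5766 0.5219 0.5214]
```

Load is 0.28 N m by both measures. Now let go quickly, straight to full opening.

>>> servo_tool:
  targets: [1, 0, 0, 0, 0, 0, 0, 1, 0, 0, 0, 0, 0, 0, 1, 0, 0, 0, 0, 0, 0, 1, 0, 0, 0, 0, 0, 0, 1, 0, 0, 0, 0, 0, 0, 1, 0, 0, 0, 0, 0, 0]

```text
time: 19.82
tcp_pos: [0.5187, 0.0442, 0.1033]
orientation: [0.764, -0.646, 0.0, -0.0]
ft_force: [-0.4, -0.5, 0.1]
grip_width: 0.0852
```

```bash
python3 - <<'E'
from h import *
from bench import grab_frame
s=rep(); f=grab_frame("wrist"); pickle.dump((s,f),open("pics/w7.pkl","wb"))
cv2.imwrite("pics/w7.png",cv2.resize(f["image"][:,:,::-1],(800,600),interpolation=cv2.INTER_CUBIC))
E
```

```text
t 19.82 tcp [0.5187 0.0442 0.1033] yaw -80.42 F [-0.36 -0.53  0.11] M [-0.048  0.002  0.032] w 0.0852
```

View pics/w7.png

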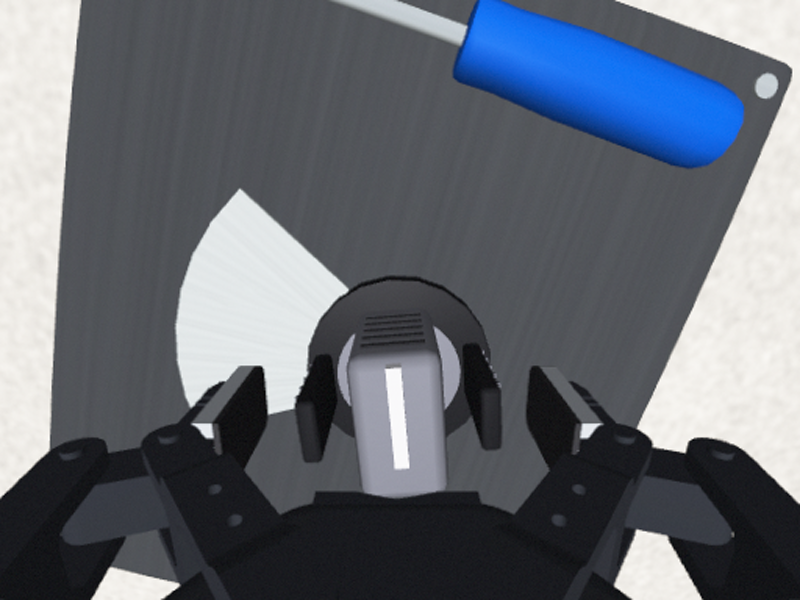

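Both tabs stand out, with outer edges at about (300,455) and (501,445), a 201 px span against 202 px for the out position before. The pointer, (387,367)–(402,468), lags the tool by a few degrees. I'll quantify that, then retreat upward.

>>> servo_tool:
  targets: [1, 0, 0, -0.02, 0, 0, 0, 1, 0, 0, -0.05, 0, 0, 0, 1, 0, 0, -0.08, 0, 0, 0, 1, 0, 0, -0.1, 0, 0, 0, 1, 0, 0, -0.1, 0, 0, 0, 1, 0, 0, -0.1, 0, 0, 0, 1, 0, 0, -0.1, 0, 0, 0]

```text
time: 20.75
tcp_pos: [0.518, 0.0439, 0.202]
orientation: [0.764, -0.646, -0.001, 0.001]
ft_force: [-0.3, 0.3, -0.1]
grip_width: 0.0855
```

```bash
python3 - <<'E'
from h import *
from bench import grab_frame
def ang(k,px,z):
    s,f=pickle.load(open(f"pics/{k}.pkl","rb")); P=ray(f,np.array(px)*.64,z,toolT(s)@f["T_tool_cam"]); d=P[0]-P[1]
    print(k,np.degrees(np.arctan2(d[1],d[0])).round(2),np.linalg.norm(d).round(4))
ang("w3",[[392,364],[392,466]],.14); ang("w7",[[387,367],[402,468]],.14)
ang("w3",[[292,448],[494,448]],.137); ang("w7",[[300,457],[501,445]],.137)
s=rep(); f=grab_frame("wrist"); pickle.dump((s,f),open("pics/w8.pkl","wb"))
cv2.imwrite("pics/w8.png",cv2.resize(f["image"][100:350,110:420,::-1],(744,600),interpolation=cv2.INTER_CUBIC))
E
```

```text
w3 -5.31 0.0312
w7 -72.93 0.031
w3 84.85 0.0579
w7 13.56 0.0573
t 20.75 tcp [0.518  0.0439 0.202 ] yaw -80.43 F [-0.29  0.33 -0.06] M [-0.013 -0.055 -0.023] w 0.0855
```

View pics/w8.png

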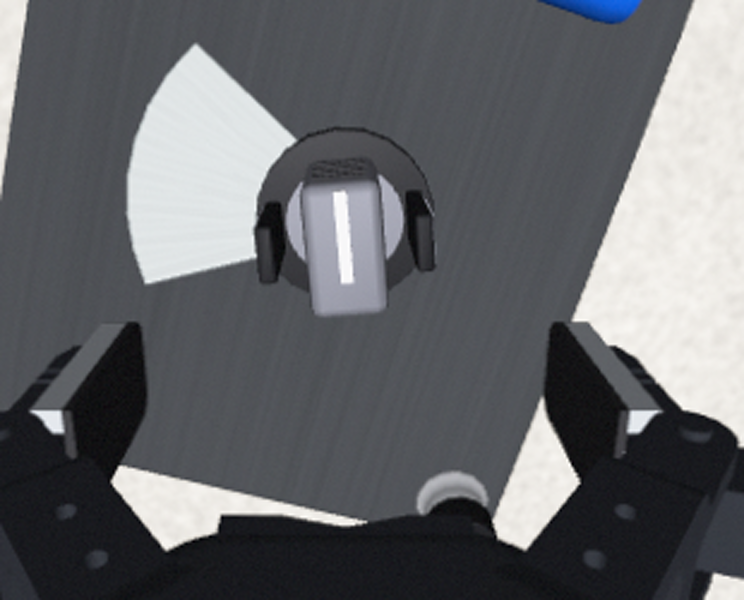

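In the raised view both tabs stand off the core on both sides, the jar is standing, and nothing touches the dial. I'll do one more numeric check of the tab span here, then hand in if it agrees with 58 mm.

```bash
python3 - <<'E'
from h import *
from bench import workorder
s,f=pickle.load(open("pics/w8.pkl","rb"))
P=ray(f,np.array([[258,282],[435,270],[340,192],[348,283]])/2.4+[110,100],.137,toolT(s)@f["T_tool_cam"])
d=P[0]-P[1]; L=np.linalg.norm(d); ax=P[2:].mean(0)-P[1]
print("span",L,"tab dir",np.degrees(np.arctan2(d[1],d[0])),"b->axis",ax@d/L)
if L>.0555: workorder.job_done(); print("handed in")
E
```

```text
span 0.05782481448631091 tab dir 13.685288450897994 b->axis 0.02872716481965118
the job is handed in; nothing more can be done
handed in
```

I pinched both tabs and turned the dial clockwise in steps. It touched the sprung stop at about 1.2 rad, and I loaded it to 0.28 N m, inside the 0.22–0.35 window. I then let go, backed off upward and handed the job in at about 21 s.

**Tabs:** After release, the tab outer faces measured 57.8 mm apart (58 is fully out, half in would be about 49). They are even about the axis, at 28.7 mm on the tab b side. I read that as fully out and locked, but did not test it by nudging the dial.

**Load:** The averaged wrist torque (0.284 N m) and joint 6 effort (0.279 N m) agreed.

**Surroundings:** The shutter covers the vent, and the last view shows the jar still standing. The screwdriver looked undisturbed in the views I had. I did not look at the spool or scraper again, but the arm stayed clear of them.

**Checks that disagreed:**
- **Final dial angle:** The pointer gave about 67.6° and the tabs about 71.3°, a difference I put down to pixel-reading noise. The pointer figure is just under the 68–70° where the stop was touched, so the lock rests on the tab span.
- **Gripper opening:** It read about 40 mm while pinching, against the nominal 44 mm with both tabs in. The pictures showed both tabs evenly pressed in, and the dial turned freely.

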